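Pack the tube fit-up kit and shut the box

TASK

Pack up the tube fit-up kit: lay the aluminium L-shaped corner square and the copper bar in the open grey steel box, along with the V-block and the purge plug that are kept in it, so that nothing stands above the rim, and then shut the lid fully. Set the two parts down rather than dropping them in, and leave the other things on the bench where they are.

Things in the scene. Friction and masses are not known exactly. Their poses are not given: they have to be found in the camera images.
- kitbox: grey sheet-steel box, fixed, outside 156 (x) x 256 (y) x 51 mm high, walls and floor 3 mm (inside 150 x 250 mm, 48 mm deep). Origin at the centre of its underside, z up, y along the box; the lid is hinged along the +x long side, which faces the robot's left within 15 degrees. The catches on the -x side need no work. Free floor: along the -x side, and between the V-block and the plug
- kitbox_floor (a point): centre of the box's inner floor, 3 mm above the bench, axes as the box's
- lid_hinge (a point): middle of the lid's hinge line: 80 mm along +x from the box's centre, 52 mm above the bench; the hinge line runs along the box's y. Does not move with the lid
- lid_edge (a point): middle of the lid's free long edge, on its outer face, 160 mm from the hinge line; moves with the lid
- lid (a joint): lid angle in rad: 0 = shut; grows as it opens; starts at 1.7 to 1.9 (past upright, leaning out). Flat sheet 160 x 260 mm, its outer face 4 mm beyond the hinge plane, 8 mm skirt, 60 mm wide finger lip sticking out 14 mm at the free edge. 0.35 kg; the stiff hinge (0.4 N m) holds it wherever it is left: push on its outer face, 1 to 7 N at 120 mm from the hinge, all the way down
- square: machined aluminium corner square, an L lying flat: two equal legs 90 mm long outside, 24 mm wide, 28 mm high, 0.28 kg, outer corner bevelled, small dark holes. Origin: underside centre of the 90 x 90 mm square enclosing the L; outer corner at (-45, -45) mm; one leg runs along +x (middle line at y = -33 mm), the other along +y (middle line at x = -33 mm). z up
- bar: solid copper backing bar lying flat, 90 (x) x 28 (y) x 28 mm high, about 0.55 kg, with a shallow groove along its top. Origin at the centre of its underside, x along its length, z up
- vblock: dark steel V-block in the box, 60 (x) x 80 (y) x 38 mm high, 0.8 kg, groove along y; origin at the centre of its underside, axes as the box's. May stand at either end of the box
- plug: aluminium purge plug in the box, a turned part 46 mm across and 38 mm high with a stub on top; origin at the centre of its underside. Stands at the other end of the box from the V-block
- cup: white paper cup, 80 mm across, 105 mm tall, stands beyond the box and parts; origin under its centre
- bottle: clear water bottle, 64 mm across, 200 mm tall, stands at the far side; origin under its centre
- brush: wire brush with a wooden handle, 200 x 26 x 20 mm, lying flat at the far right; origin at the middle of its underside, handle towards its -x
- wrench: open-end wrench, 200 mm long, lying flat at the left; origin at its middle
- vband: stainless V-band clamp, a ring 84 mm across and 16 mm high with a cross bolt on its +x side, lying flat to the right of the box's near end; origin under the ring's centre
- glasses: safety glasses with open arms, 140 mm wide, 145 mm deep, 48 mm high, at the left; origin under the middle of the lenses
Not all that is in view belongs to the job. What is meant by the bar is not purple or yellow, and is the larger of those in its own colour.

How it is judged (in metres and radians):
On the way:
1. the corner square and the copper bar both lie in the box, with the lid still open (x of square in the frame of kitbox between -0.072 and 0.072 m and y of square in the frame of kitbox between -0.122 and 0.122 m and z of square in the frame of kitbox between -0.005 and 0.035 m and x of bar in the frame of kitbox between -0.072 and 0.072 m and y of bar in the frame of kitbox between -0.122 and 0.122 m and z of bar in the frame of kitbox between -0.005 and 0.035 m and value of joint lid above 0.5 rad), for 0.2 s.
At the end, for the whole second after the job is handed in: The corner square, the copper bar, the V-block and the plug are all inside the box (their origins within its walls and less than 35 mm above the bench), at rest, and the lid is shut to within 0.03 rad (about 5 mm at its free edge) (x of square in the frame of kitbox between -0.072 and 0.072 m and y of square in the frame of kitbox between -0.122 and 0.122 m and z of square in the frame of kitbox between -0.005 and 0.035 m and x of bar in the frame of kitbox between -0.072 and 0.072 m and y of bar in the frame of kitbox between -0.122 and 0.122 m and z of bar in the frame of kitbox between -0.005 and 0.035 m and x of vblock in the frame of kitbox between -0.072 and 0.072 m and y of vblock in the frame of kitbox between -0.122 and 0.122 m and z of vblock in the frame of kitbox between -0.005 and 0.035 m and x of plug in the frame of kitbox between -0.072 and 0.072 m and y of plug in the frame of kitbox between -0.122 and 0.122 m and z of plug in the frame of kitbox between -0.005 and 0.035 m and linear speed of each of square, bar, vblock, plug below 0.02 m/s and value of joint lid below 0.03 rad); the robot touches nothing.
It fails at once if a part was dropped or thrown into the box (faster than 0.7 m/s inside it) ((x of square in the frame of kitbox between -0.075 and 0.075 m and y of square in the frame of kitbox between -0.125 and 0.125 m and z of square in the frame of kitbox below 0.06 m and linear speed of square above 0.7 m/s) or (x of bar in the frame of kitbox between -0.075 and 0.075 m and y of bar in the frame of kitbox between -0.125 and 0.125 m and z of bar in the frame of kitbox below 0.06 m and linear speed of bar above 0.7 m/s)).
It fails at once if another thing on the bench was moved by more than 30 mm (distance of any of cup, bottle, brush, wrench, vband, glasses from where it was at the start of the episode above 0.03 m).
It also fails if it takes over 69 s, if anything falls off the work surface, if the arm or the gripper's body presses on something with over 40 N, if the wrist force passes 120 N, or if a joint passes its speed limit or range.

ROBOT

A 6-joint arm with a two-finger parallel gripper is mounted at the origin on the work surface. World frame = base frame: x ahead of the robot, y to its left, z up, the work surface at z = 0. Lengths are in mm, angles in rad, forces in N, time in s.
With the tool pointing down it reaches from about 300 to 850 mm from the base axis. Payload 5.4 kg.
Tool frame: the origin (TCP) lies on the centre line of the jaws, within the pads' length; the fingertips stand 25 mm ahead of it and the grasp point (between the pads) lies 6 mm ahead of it; z points along the fingers, y is the direction in which the jaws open and shut (so a half turn about z gives the same grasp; the last joint's range is limited). The gripper opens to 85 mm and grips with 20 to 120 N. Pads are 22 mm wide; open, the fingers measure 114 mm over their backs; the gripper's body (76 mm by 85 mm) begins 54 mm behind the grasp point. The pads swing forward as they close: fully open they stand 13 mm farther back than shut.
Start: joints at [-0.21, 0.158, 1.597, -0, 1.386, -0.21], TCP at [574.984, -0.018, 256.299] pointing down, gripper open.
Joint ranges: [-2.91, 2.91], [-0.94, 2.29], [0.18, 2.7], [-1.29, 4.43], [0.17, 2.64], [-3, 3]. Speed limits (rad/s): [2.57, 2.57, 3.14, 3.14, 3.14, 3.14].

INTERFACE

Orientations are given as a rotation vector (axis times angle).
In Python, from cell import bot, camera gives the robot as it stands.
- The arm moves only by the shell command python3 -m creep 'ROWS' [FORCE]. ROWS is JSON, a list of rows, each an object of numbers: "tx", "ty", "tz": the shift along the tool's x, y, z in mm; "twist": the turn about the tool's z in rad; "fingers": the finger opening in mm, from 0 to 85.4. In form: [{"tx": .., "ty": .., "tz": .., "twist": .., "fingers": ..}, ...]. A call has 1 to 12 rows; each row is the pose to reach, as a shift and turn from the pose commanded when the call began, along the tool's axes at that moment; what a row does not reach only later rows make up. A row lasts 1/8 s, in which the tool goes at most 62.5 mm and 10.7 degrees, less where a joint would pass 70% of its speed; a pose out of reach is approached as far as the arm can. A call with a gripper value outside its range is refused whole. The fingers move at their own pace and stop on an object; FORCE is the grip in N (left out, the last holds). Time passes only in rows, so rows that repeat a pose let the fingers close. It gives the time, the measured TCP pose, the force and the opening at its end, in the units of the state.
- bot.observe(): the state, without advancing time (a new reading comes with each control period).
- camera(name): name is "scene" or "side" or "wrist"; returns a dict with "color" (400x640x3 uint8, blue, green, red), "range_z" (400x640 float32, mm along the optical axis (not along the pixel's ray), 0 where there is no reading), "mtx" (3x3 intrinsics, pixels), "k1" (the pictures are not rectified: a ray, as slopes to the right and down, at radius r is drawn at 1 + k1 r^2 times it, then the intrinsics apply), "R" (3x3) and "t" (3): a world point X has camera coordinates R X + t. Camera axes: x right, y down, z forward; pixel columns grow to the right and rows downward; lengths in mm; the calibration is good to about 2 mm. A picture is of the moment at which its call begins.
- bot.hand_in(): hands the job in, once; it reports no verdict.
The state is a dict: "t": time; "joint_positions": joint angles; "qvel": joint speeds; "joint_torque": joint torques, N m; "tool_pos": TCP position; "ee_rot": TCP orientation; "ft_force": force on the tool from outside, world axes, zero at the start; "wrist_torque": the same for the moment, N m; "opening": finger opening in mm.
Only numpy, scipy, OpenCV 4.12 (cv2) and the standard library are available. Lean on these libraries where they do the work, as an engineer would, in place of code of your own. Each camera call takes 0.05 s, during which the arm holds its last target.

## Working session

There is one attempt and no reset: what is moved stays moved. The work goes in short steps, Python scripts to look and compute and a shell command to move; the robot and the scene stay as the last step left them, time stands still between calls to the robot, and variables do not carry over. Pictures are saved under pics/ and viewed, and the job is handed in when it is done.

```bash
ls; mkdir -p pics; python3 - <<'E'
from cell import bot,camera
import cv2,numpy as np
s=bot.observe();print(s)
for n in ["scene","side","wrist"]:
    c=camera(n);cv2.imwrite(f"pics/{n}0.png",c["color"]);np.savez(f"pics/{n}0.npz",**c)
    print(n,c["mtx"].tolist(),c["k1"],c["R"].tolist(),c["t"])
E
```

```text
pics
{'t': 0.0, 'joint_positions': array([-2.10099729e-01,  1.59066367e-01,  1.59825931e+00,  8.84909715e-06,
        1.38621183e+00, -2.10083046e-01]), 'qvel': array([-1.13188361e-03,  1.80875297e-03,  4.63846857e-04, -1.48807319e-04,
       -4.21457119e-04, -2.19849746e-05]), 'joint_torque': array([ 1.96016467e-04, -3.96006632e+01, -3.31426942e+01, -2.07608541e-04,
        8.36965773e-03, -3.09808388e-05]), 'tool_pos': array([5.74432342e+02, 1.02557786e-01, 2.55293575e+02]), 'ee_rot': array([-2.22030430e+00, -2.22026364e+00,  1.64986514e-03]), 'ft_force': array([-0.35515496,  0.24936466, -0.75677535]), 'wrist_torque': array([0.02604875, 0.00586266, 0.01466493]), 'opening': 85.42742153180852}
scene [[430.8691056671087, 0.0, 309.08892048012683], [0.0, 430.8691056671087, 196.49415997926394], [0.0, 0.0, 1.0]] -0.03173063621308302 [[-0.3386846450607941, 0.940892908235221, 0.0036395649070013985], [0.7800877576495174, 0.28295965202843715, -0.5580295025258915], [-0.5260758515322594, -0.1861568439693104, -0.8298131282873236]] [ 162.93518484 -389.53096952 1370.32241251]
side [[370.7881828229966, 0.0, 315.69315482469284], [0.0, 370.7881828229966, 201.70502522922993], [0.0, 0.0, 1.0]] -0.021275078187455665 [[0.9922924429764903, -0.12318183543656575, -0.013488625957728071], [-0.09391883507052143, -0.6765898983922581, -0.7303460562038723], [0.08083909964085978, 0.7259837083654372, -0.6829441376549202]] [-534.78015296  108.14570872 1132.39098163]
wrist [[334.29266671583815, 0.0, 321.94877459824147], [0.0, 334.29266671583815, 202.9915030525931], [0.0, 0.0, 1.0]] -0.023038597359175062 [[0.9999959961272629, -0.0004028962996364217, -0.002800964836699907], [0.0004678079363802508, -0.9526565849723506, 0.30404804269153646], [-0.002790857427270287, -0.3040481356354475, -0.9526525821785352]] [-573.82260747  -39.47764169  380.54656303]
```

View pics/scene0.png

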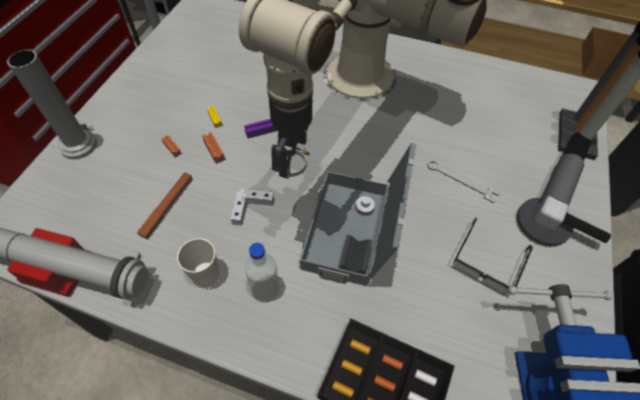

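View pics/side0.png

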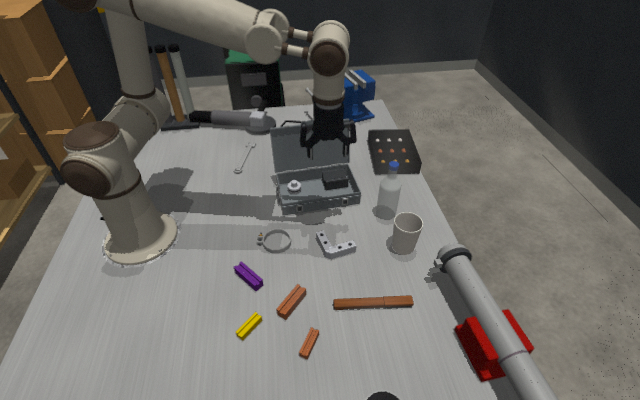

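View pics/wrist0.png

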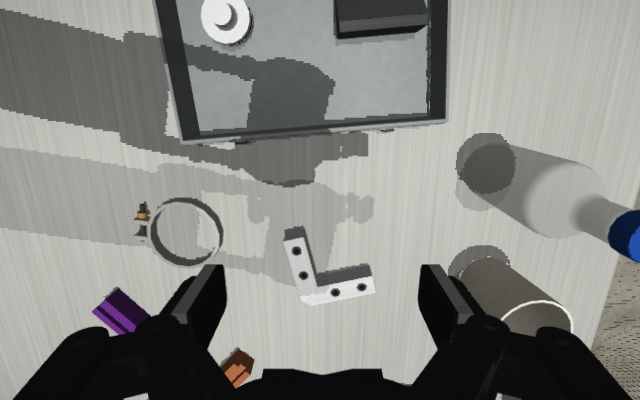

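```bash
cat > h.py <<'E'
import numpy as np,cv2
def cloud(c):
    R=np.array(c["R"]);t=np.array(c["t"]);K=np.array(c["mtx"]);k=float(c["k1"])
    v,u=np.mgrid[0:400,0:640]
    p=cv2.undistortPoints(np.stack([u,v],-1).reshape(-1,1,2).astype(float),K,np.array([k,0,0,0,0.])).reshape(-1,2)
    z=c["range_z"].reshape(-1).astype(float)
    X=np.c_[p*z[:,None],z]
    W=(X-t)@R
    W[z<=0]=np.nan
    return W.reshape(400,640,3)
def top(cs,fn,x0,x1,y0,y1,s,zmax=400):
    # image: rows = -x world down (far up), cols = -y right
    H=int((x1-x0)*s);Wd=int((y1-y0)*s);im=np.zeros((H,Wd,3),np.uint8);hm=np.full((H,Wd),-1e9)
    for c in cs:
        P=cloud(c).reshape(-1,3);C=np.array(c["color"]).reshape(-1,3)
        ok=~np.isnan(P[:,0])&(P[:,2]<zmax);P=P[ok];C=C[ok]
        r=((x1-P[:,0])*s).astype(int);q=((y1-P[:,1])*s).astype(int)
        ok=(r>=0)&(r<H)&(q>=0)&(q<Wd)
        o=np.argsort(P[ok,2])
        for a,b,z,cc in zip(r[ok][o],q[ok][o],P[ok,2][o],C[ok][o]):
            if z>hm[a,b]: hm[a,b]=z;im[a,b]=cc
    for xx in range(int(x0//50*50),int(x1),50):
        if xx>=x0: cv2.putText(im,str(xx),(0,int((x1-xx)*s)),0,.35,(0,255,255),1);cv2.line(im,(0,int((x1-xx)*s)),(6,int((x1-xx)*s)),(0,255,255),1)
    for yy in range(int(y0//50*50),int(y1),50):
        if yy>=y0: cv2.putText(im,str(yy),(int((y1-yy)*s),H-4),0,.35,(0,255,255),1)
    cv2.imwrite(fn,im);return hm
E
python3 - <<'E'
from h import *
L=lambda n:dict(np.load(f"pics/{n}0.npz"))
for n in ["scene","side","wrist"]:
    c=L(n);W=cloud(c);C=c["color"].astype(int)
    hsv=cv2.cvtColor(c["color"],cv2.COLOR_BGR2HSV)
    tab=(abs(W[...,2])<12)&(W[...,0]>300)&(W[...,0]<800)&(abs(W[...,1])<350)
    print(n,"bench z",np.nanmedian(W[...,2][tab]))
    # copper
    m=((hsv[...,0]<14)&(hsv[...,1]>100)&(W[...,2]>21)&(W[...,2]<35)).astype(np.uint8)
    k,lab,st,_=cv2.connectedComponentsWithStats(m)
    for i in range(1,k):
        if st[i,4]<20: continue
        P=W[lab==i];r=cv2.minAreaRect(P[:,:2].astype(np.float32));print(" cu",st[i],r,np.median(P[:,2]))
    m=((hsv[...,1]<60)&(W[...,2]>21)&(W[...,2]<35)&(W[...,1]<-20)&(W[...,1]>-260)&(W[...,0]>480)&(W[...,0]<720)).astype(np.uint8)
    k,lab,st,_=cv2.connectedComponentsWithStats(m)
    for i in range(1,k):
        if st[i,4]<60: continue
        P=W[lab==i];r=cv2.minAreaRect(P[:,:2].astype(np.float32));print(" sq",st[i],r,np.median(P[:,2]))
    # box rim
    m=(abs(W[...,2]-51)<4)&(W[...,1]>-60)&(W[...,1]<300)&(W[...,0]>350)&(W[...,0]<900)
    P=W[m];print(" rim",len(P), P.min(0) if len(P) else 0,P.max(0) if len(P) else 0)
top([L("scene"),L("side"),L("wrist")],"pics/top0.png",380,820,-320,260,1.35,200)
E
```

```text
scene bench z 0.34949283984485796
 cu [ 23   0  60  50 303] ((132.353515625, -1067.2154541015625), (310.9753723144531, 24.153186798095703), 1.5894066095352173) 27.111895492176178
 cu [ 0 63 10 11 49] ((384.0821228027344, -1067.4228515625), (14.815118789672852, 36.98536682128906), 87.29107666015625) 25.64743669163671
 cu [203 132  20  27 239] ((444.8130187988281, -292.23834228515625), (93.181884765625, 26.93882179260254), 48.3822135925293) 27.13363860739037
 cu [162 138  13  15  38] ((483.1669616699219, -410.4923095703125), (61.705787658691406, 7.236809730529785), 57.205955505371094) 22.059137742202957
 cu [179 173  11   9  24] ((566.300048828125, -313.79486083984375), (12.605392456054688, 26.61781120300293), 81.31376647949219) 22.11338026947792
 cu [ 28 277  46  18 192] ((924.0007934570312, -453.6202392578125), (36.281185150146484, 98.5195541381836), 5.75675106048584) 23.773376157016962
 cu [382 356  21  10  47] ((828.6143798828125, 302.30413818359375), (39.81454849243164, 9.414311408996582), 85.33373260498047) 21.979728481846458
 cu [383 380  12   9  23] ((873.8550415039062, 306.318
[... 757 characters left out ...]
, 38.81235122680664) 28.54076192193523
 sq [316 230  40  25 395] ((582.6530151367188, -110.02986145019531), (91.16363525390625, 94.20813751220703), 14.183717727661133) 27.792904700313546
 rim 458 [425.38333217 -32.17821944  47.01104627] [897.59490188 297.67454253  54.95883542]
wrist bench z 0.19235867793999628
 cu [223 360  28  29 439] ((458.70489501953125, -270.3092041015625), (35.54833221435547, 28.094942092895508), 48.61964416503906) 26.69025237668077
 sq [ 283  235   93   71 2595] ((582.99462890625, -110.06282043457031), (89.88755798339844, 91.14217376708984), 13.46358871459961) 27.675431046629214
 rim 2516 [427.69238357 -26.8441339   47.00152686] [771.53384774 158.50994228  54.92389489]
```

View pics/top0.png

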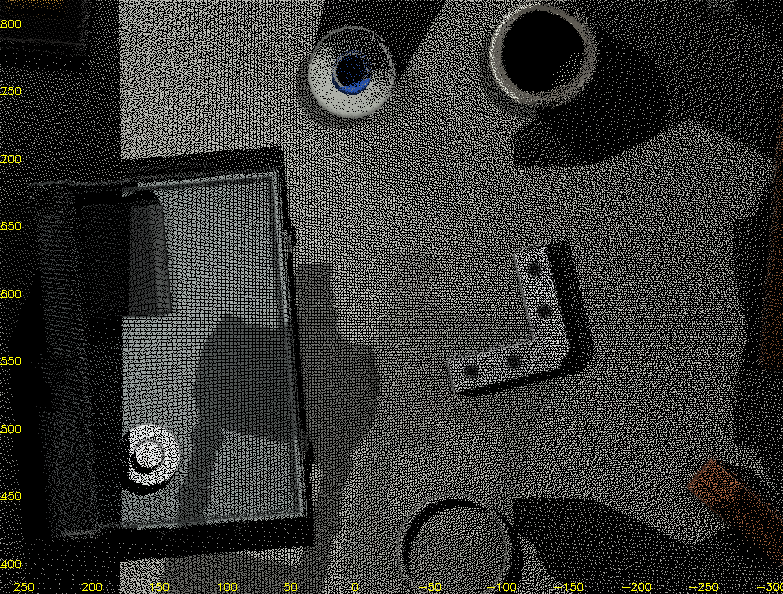

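```bash
python3 - <<'E'
from h import *
L=lambda n:dict(np.load(f"pics/{n}0.npz"))
from scipy.optimize import least_squares
for n in ["scene","side","wrist"]:
    W=cloud(L(n)).reshape(-1,3)
    m=(abs(W[:,2]-50)<3)&(W[:,1]>15)&(W[:,1]<250)&(W[:,0]>405)&(W[:,0]<720)
    P=W[m][:,:2]
    def loc(p):
        a=p[2];ex=np.array([-np.sin(a),np.cos(a)]);ey=np.array([-np.cos(a),-np.sin(a)])
        d=P-p[:2];return d@ex,d@ey
    def f(p):
        x,y=loc(p);
        return np.minimum(np.abs(x+76.5),np.abs(np.abs(y)-126.5))
    best=None
    for a in [-.05,0,.05,.1]:
        r=least_squares(f,[560,125,a],loss='soft_l1',f_scale=2)
        if best is None or r.cost<best.cost: best=r
    x,y=loc(best.x);e=f(best.x)
    print(n,best.x,len(P),np.median(e),(e<3).mean(),[(np.abs(x+76.5)<3).sum(),(abs(y-126.5)<3).sum(),(abs(y+126.5)<3).sum()])
    p=best.x;a=p[2];ex=np.array([-np.sin(a),np.cos(a)]);ey=np.array([-np.cos(a),-np.sin(a)])
    D=W[:,:2]-p[:2];B=np.c_[D@ex,D@ey]
    ins=(abs(B[:,0])<70)&(abs(B[:,1])<120)
    for lo,hi in[(20,46)]:
        for s in (-1,1):
            q=ins&(W[:,2]>lo)&(W[:,2]<hi)&(B[:,1]*s>0)
            if q.sum(): print("  obj",s,lo,q.sum(),np.percentile(B[q],[1,50,99],axis=0).round(1).tolist(),W[q,2].max())
    # lid
    q=(W[:,2]>70)&(W[:,1]>150)&(W[:,1]<300)&(B[:,0]>60)&(B[:,0]<170)&(abs(B[:,1])<135)
    if q.sum()>50:
        pf=np.polyfit(W[q,2],B[q,0],1);print("  lid slope",pf,"angle",np.pi/2+np.arctan(pf[0]),W[q,2].max(),q.sum())
E
```

```text
scene [5.61744309e+02 1.22812925e+02 7.98920905e-02] 497 1.415633750464167 0.7142857142857143 [np.int64(125), np.int64(109), np.int64(126)]
  obj -1 20 902 [[8.7, -111.2], [38.3, -74.9], [67.4, -31.6]] 44.8859629371219
  obj 1 20 243 [[11.5, 51.2], [33.3, 68.9], [54.1, 94.7]] 44.05565081149232
  lid slope [ 0.16599546 70.33932699] angle 1.7352918666662416 226.92586792897674 2073
side [5.58089749e+02 1.23222293e+02 8.24280938e-02] 301 1.9965422577261904 0.5614617940199336 [np.int64(102), np.int64(31), np.int64(41)]
  obj -1 20 369 [[5.8, -110.4], [43.6, -70.5], [68.9, -31.3]] 45.29442385451072
  obj 1 20 110 [[10.2, 52.3], [27.0, 74.2], [51.2, 94.1]] 43.433237337401174
  lid slope [ 0.17472524 72.78829004] angle 1.743775389672296 226.35429656657914 2069
wrist [5.58858984e+02 1.22846718e+02 8.15920788e-02] 2259 0.9613577845947248 1.0 [np.int64(977), np.int64(742), np.int64(585)]
  obj -1 20 2959 [[7.6, -109.8], [18.2, -68.2], [37.1, -30.9]] 44.0592177635645
  obj 1 20 1832 [[10.7, 51.2], [29.0, 70.8], [47.3, 94.6]] 43.458869410372756
```

```bash
python3 -m creep '[{"tx":-50,"ty":-10,"tz":20,"twist":-0.12,"fingers":65},{"tx":-100,"ty":-20,"tz":50,"twist":-0.238,"fingers":65},{"tx":-122,"ty":-23,"tz":100,"twist":-0.238,"fingers":65},{"tx":-122,"ty":-23,"tz":140,"twist":-0.238,"fingers":65},{"tx":-122,"ty":-23,"tz":140,"twist":-0.238,"fingers":65},{"tx":-122,"ty":-23,"tz":140,"twist":-0.238,"fingers":65}]' 70
python3 - <<'E'
from cell import bot,camera
from h import *
s=bot.observe();print(s["t"],s["tool_pos"],s["ee_rot"],s["opening"],s["ft_force"])
c=camera("wrist");cv2.imwrite("pics/w1.png",c["color"])
W=cloud(c);hsv=cv2.cvtColor(c["color"],cv2.COLOR_BGR2HSV)
m=((hsv[...,1]<60)&(W[...,2]>21)&(W[...,2]<35)&(W[...,1]<-20)&(W[...,1]>-260)&(W[...,0]>480)&(W[...,0]<720)).astype(np.uint8)
k,lab,st,_=cv2.connectedComponentsWithStats(m)
for i in range(1,k):
    if st[i,4]<60: continue
    P=W[lab==i];print(st[i],cv2.minAreaRect(P[:,:2].astype(np.float32)),np.median(P[:,2]))
E
```

```text
t: 0.9
tool_pos: [553.0, -122.2, 117.9]
ee_rot: [1.94, 2.468, 0.001]
ft_force: [0.2, -1.2, 0.3]
opening: 65.1
0.9 [ 552.98156954 -122.1666581   117.93353558] [1.94005322e+00 2.46821997e+00 8.16389511e-04] 65.08104929054718 [ 0.22821409 -1.22273513  0.31747882]
[ 302  144  134  130 7445] ((583.5336303710938, -110.70610046386719), (90.1989517211914, 89.69967651367188), 13.28511905670166) 27.76465673605443
```

View pics/w1.png

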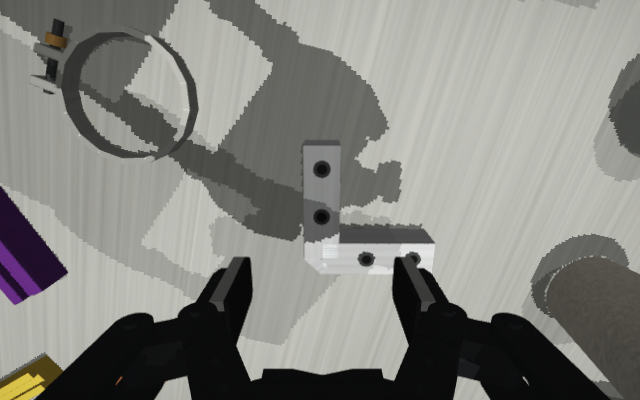

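```bash
python3 -m creep '[{"tz":30},{"tz":60},{"tz":80},{"tz":88},{"tz":88},{"tz":88,"fingers":10},{"tz":88,"fingers":10},{"tz":88,"fingers":10},{"tz":88,"fingers":10},{"tz":88,"fingers":10},{"tz":88,"fingers":10},{"tz":88,"fingers":10}]' 70
```

```text
schema error: expected keys tx, ty, tz, twist, fingers
```

```bash
python3 -m creep '[{"tx":0,"ty":0,"tz":30,"twist":0,"fingers":65},{"tx":0,"ty":0,"tz":60,"twist":0,"fingers":65},{"tx":0,"ty":0,"tz":80,"twist":0,"fingers":65},{"tx":0,"ty":0,"tz":88,"twist":0,"fingers":65},{"tx":0,"ty":0,"tz":88,"twist":0,"fingers":65},{"tx":0,"ty":0,"tz":88,"twist":0,"fingers":10},{"tx":0,"ty":0,"tz":88,"twist":0,"fingers":10},{"tx":0,"ty":0,"tz":88,"twist":0,"fingers":10},{"tx":0,"ty":0,"tz":88,"twist":0,"fingers":10},{"tx":0,"ty":0,"tz":88,"twist":0,"fingers":10},{"tx":0,"ty":0,"tz":88,"twist":0,"fingers":10}]' 70
```

```text
t: 2.33
tool_pos: [552.8, -122.4, 29.4]
ee_rot: [1.941, 2.468, 0.001]
ft_force: [-0.7, 0.4, 5.5]
opening: 22.8
```

```bash
python3 -m creep '[{"tx":0,"ty":0,"tz":-15,"twist":0,"fingers":10},{"tx":0,"ty":0,"tz":-50,"twist":0,"fingers":10},{"tx":0,"ty":0,"tz":-90,"twist":0,"fingers":10},{"tx":0,"ty":0,"tz":-100,"twist":0,"fingers":10},{"tx":0,"ty":0,"tz":-100,"twist":0,"fingers":10}]' 70
python3 - <<'E'
from cell import bot,camera
from h import *
s=bot.observe();print(s["t"],s["tool_pos"],s["ee_rot"],s["opening"],s["ft_force"])
c=camera("wrist");cv2.imwrite("pics/w2.png",c["color"]);np.savez("pics/w2.npz",**c)
c=camera("side");cv2.imwrite("pics/s2.png",c["color"][100:300,200:460].repeat(2,0).repeat(2,1))
E
```

```text
t: 2.95
tool_pos: [551.8, -122.0, 128.2]
ee_rot: [1.942, 2.469, -0.0]
ft_force: [-1.4, -0.3, -2.9]
opening: 22.7
2.95 [ 551.7944738  -121.95033462  128.16228712] [ 1.94197446e+00  2.46937168e+00 -1.96942066e-05] 22.745499905215947 [-1.43892467 -0.30191225 -2.92116564]
```

View pics/w2.png

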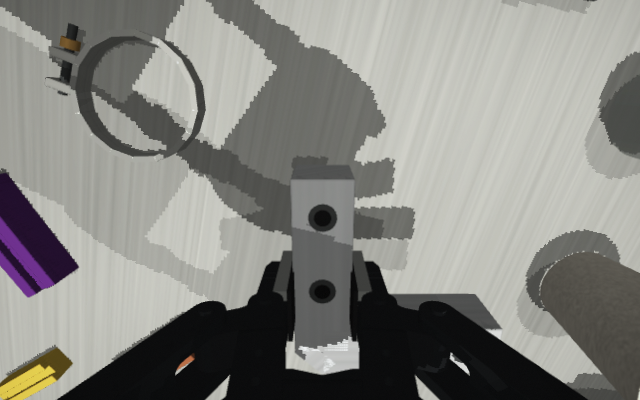

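View pics/s2.png

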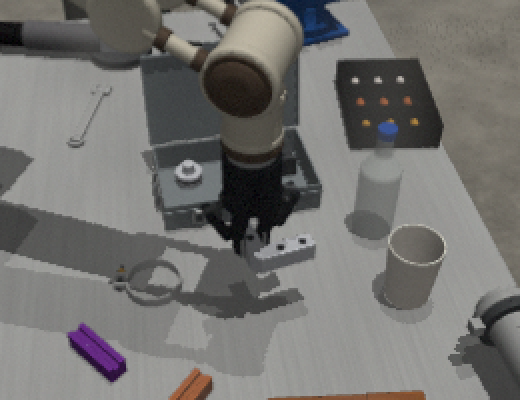

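```bash
python3 -m creep '[{"tx":30,"ty":10,"tz":0,"twist":0.05,"fingers":10},{"tx":65,"ty":22,"tz":0,"twist":0.1,"fingers":10},{"tx":105,"ty":36,"tz":0,"twist":0.156,"fingers":10},{"tx":145,"ty":49,"tz":0,"twist":0.156,"fingers":10},{"tx":180,"ty":61,"tz":0,"twist":0.156,"fingers":10},{"tx":200,"ty":68,"tz":0,"twist":0.156,"fingers":10},{"tx":207,"ty":70,"tz":0,"twist":0.156,"fingers":10},{"tx":207,"ty":70,"tz":0,"twist":0.156,"fingers":10},{"tx":207,"ty":70,"tz":20,"twist":0.156,"fingers":10},{"tx":207,"ty":70,"tz":20,"twist":0.156,"fingers":10}]' 70
python3 - <<'E'
from cell import bot,camera
from h import *
s=bot.observe();print(s["t"],s["tool_pos"],s["ee_rot"],s["opening"],s["ft_force"])
L=[]
for n in ["wrist","side","scene"]:
    c=camera(n);cv2.imwrite(f"pics/{n}3.png",c["color"] if n=="wrist" else c["color"][80:330,180:500].repeat(2,0).repeat(2,1));np.savez(f"pics/{n}3.npz",**c);L.append(c)
top(L,"pics/top3.png",400,720,20,250,1.8,120)
E
```

```text
t: 4.3
tool_pos: [569.1, 94.9, 105.3]
ee_rot: [-2.127, -2.306, 0.006]
ft_force: [-1.0, -0.3, -3.3]
opening: 22.4
4.3 [569.06368335  94.87300524 105.26128054] [-2.12701393 -2.3061726   0.00598161] 22.358706646588963 [-1.00578637 -0.25143507 -3.28473889]
```

View pics/wrist3.png

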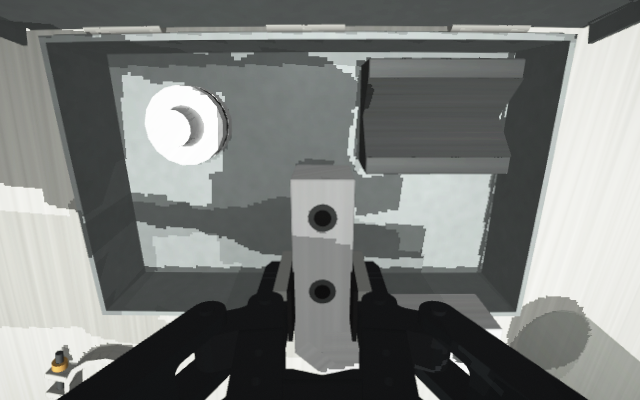

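View pics/side3.png

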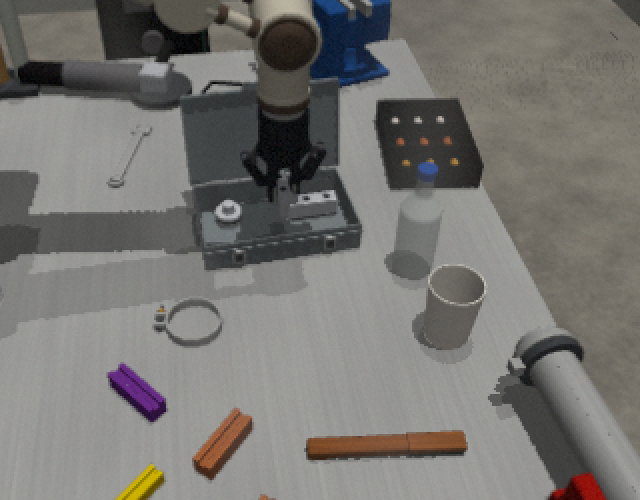

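View pics/top3.png

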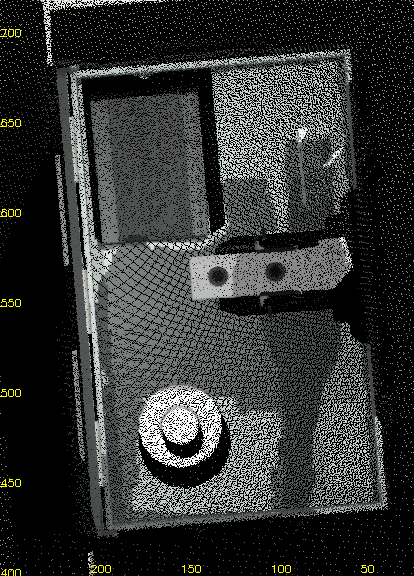

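```bash
python3 - <<'E'
from h import *
from cell import bot
print(bot.observe()["tool_pos"])
from scipy.optimize import least_squares
W=cloud(dict(np.load("pics/wrist3.npz"))).reshape(-1,3)
m=(abs(W[:,2]-50.5)<2)&(W[:,1]>15)&(W[:,1]<215)&(W[:,0]>405)&(W[:,0]<720)
P=W[m][:,:2]
def loc(p,P):
    a=p[2];ex=np.array([-np.sin(a),np.cos(a)]);ey=np.array([-np.cos(a),-np.sin(a)])
    d=P-p[:2];return d@ex,d@ey
def f(p):
    x,y=loc(p,P);return np.minimum(np.abs(np.abs(x)-76.5),np.abs(np.abs(y)-126.5))
r=least_squares(f,[559,123,.08],loss='soft_l1',f_scale=1);p=r.x
x,y=loc(p,P);print(p,np.median(f(p)),[(abs(x-s*76.5)<3).sum() for s in(-1,1)],[(abs(y-s*126.5)<3).sum() for s in(-1,1)])
x,y=loc(p,W[:,:2]);ins=(abs(x)<70)&(abs(y)<120)
for nm,q in [("vb",(y<-5)&(x>0)&(W[:,2]>30)&(W[:,2]<45)),("plug",(y>20)&(W[:,2]>20)&(W[:,2]<45)),("sq",(W[:,2]>85)&(W[:,2]<112)&(x<60))]:
    q=q&(ins) ;print(nm,q.sum(),np.percentile(np.c_[x,y,W[:,2]][q],[.5,50,99.5],axis=0).round(1).tolist())
# square leg top plane fit & edges
q=ins&(W[:,2]>80)&(W[:,2]<115)&(x>-25)&(x<25)&(abs(y+10)<20)
A=np.c_[W[q][:,:2],np.ones(q.sum())];k=np.linalg.lstsq(A,W[q,2],rcond=None)[0];print("sq top plane",k,q.sum())
E
```

```text
[571.13492715  95.20833681 108.044789  ]
[5.58910162e+02 1.23045487e+02 8.13066660e-02] 0.9956934298536169 [np.int64(748), np.int64(4510)] [np.int64(2305), np.int64(2480)]
vb 12360 [[8.3, -110.5, 30.1], [48.7, -70.2, 39.7], [67.7, -30.9, 42.4]]
plug 5028 [[10.9, 50.6, 20.6], [34.4, 69.5, 25.4], [54.9, 95.0, 42.3]]
sq 14675 [[-67.5, -84.5, 85.8], [-18.9, -9.1, 103.6], [20.4, 15.8, 111.2]]
sq top plane [-3.25373515e-02 -7.46782117e-02  1.30253063e+02] 8711
```

```bash
python3 -m creep '[{"tx":0,"ty":0,"tz":15,"twist":0,"fingers":10},{"tx":0,"ty":0,"tz":35,"twist":0,"fingers":10},{"tx":0,"ty":0,"tz":55,"twist":0,"fingers":10},{"tx":0,"ty":0,"tz":65,"twist":0,"fingers":10},{"tx":0,"ty":0,"tz":70,"twist":0,"fingers":10},{"tx":0,"ty":0,"tz":73,"twist":0,"fingers":10},{"tx":0,"ty":0,"tz":74,"twist":0,"fingers":10},{"tx":0,"ty":0,"tz":75,"twist":0,"fingers":10},{"tx":0,"ty":0,"tz":75,"twist":0,"fingers":10}]' 70
```

```text
t: 5.58
tool_pos: [571.4, 95.6, 33.6]
ee_rot: [2.128, 2.31, 0.0]
ft_force: [-0.2, 0.1, -2.3]
opening: 22.8
```

```bash
python3 -m creep '[{"tx":0,"ty":0,"tz":1,"twist":0,"fingers":10},{"tx":0,"ty":0,"tz":2,"twist":0,"fingers":10},{"tx":0,"ty":0,"tz":2,"twist":0,"fingers":26},{"tx":0,"ty":0,"tz":2,"twist":0,"fingers":32},{"tx":0,"ty":0,"tz":2,"twist":0,"fingers":38},{"tx":0,"ty":0,"tz":2,"twist":0,"fingers":38},{"tx":0,"ty":0,"tz":2,"twist":0,"fingers":38},{"tx":0,"ty":0,"tz":2,"twist":0,"fingers":38}]' 70
```

```text
t: 6.58
tool_pos: [571.2, 95.6, 31.3]
ee_rot: [2.128, 2.311, 0.0]
ft_force: [0.3, -0.9, -0.1]
opening: 38.3
```

```bash
python3 -m creep '[{"tx":0,"ty":0,"tz":-15,"twist":0,"fingers":38},{"tx":0,"ty":0,"tz":-50,"twist":0,"fingers":50},{"tx":0,"ty":0,"tz":-95,"twist":0,"fingers":65},{"tx":0,"ty":0,"tz":-120,"twist":0,"fingers":65},{"tx":0,"ty":0,"tz":-120,"twist":0,"fingers":65}]' 70
python3 - <<'E'
from cell import bot,camera
from h import *
c=camera("wrist");cv2.imwrite("pics/w4.png",c["color"])
d=camera("scene")
top([c,d],"pics/top4.png",400,720,20,250,1.8,80)
print(bot.observe()["tool_pos"],bot.observe()["ee_rot"])
E
```

```text
t: 7.2
tool_pos: [573.3, 95.6, 155.0]
ee_rot: [2.125, 2.307, 0.007]
ft_force: [-0.2, 0.3, -0.3]
opening: 65.3
[570.87330602  95.64627757 151.0507701 ] [-2.12838642e+00 -2.31034873e+00  3.91108666e-04]
```

View pics/top4.png

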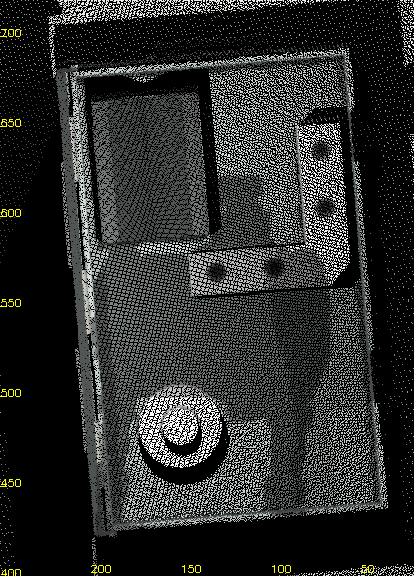

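```bash
python3 -m creep '[{"tx":-38,"ty":-16,"tz":-10,"twist":0.1,"fingers":65},{"tx":-88,"ty":-38,"tz":-10,"twist":0.2,"fingers":65},{"tx":-140,"ty":-60,"tz":-10,"twist":0.32,"fingers":65},{"tx":-192,"ty":-82,"tz":-10,"twist":0.44,"fingers":65},{"tx":-244,"ty":-104,"tz":-10,"twist":0.56,"fingers":65},{"tx":-296,"ty":-127,"tz":0,"twist":0.68,"fingers":65},{"tx":-344,"ty":-148,"tz":0,"twist":0.797,"fingers":65},{"tx":-376,"ty":-162,"tz":0,"twist":0.797,"fingers":65},{"tx":-376,"ty":-162,"tz":0,"twist":0.797,"fingers":65},{"tx":-376,"ty":-162,"tz":0,"twist":0.797,"fingers":65}]' 90
python3 - <<'E'
from cell import bot,camera
from h import *
s=bot.observe();print(s["t"],s["tool_pos"],s["ee_rot"],s["joint_positions"])
c=camera("wrist");cv2.imwrite("pics/w5.png",c["color"])
d=camera("side")
for c in (c,d):
    W=cloud(c);hsv=cv2.cvtColor(c["color"],cv2.COLOR_BGR2HSV)
    m=((hsv[...,0]<14)&(hsv[...,1]>100)&(W[...,2]>21)&(W[...,2]<35)&(np.hypot(W[...,0]-440,W[...,1]+292)<75)).astype(np.uint8)
    P=W[m>0];print(len(P),cv2.minAreaRect(P[:,:2].astype(np.float32)),np.percentile(P[:,2],[5,50,95]))
E
```

```text
t: 8.55
tool_pos: [440.1, -291.2, 150.0]
ee_rot: [-2.856, -1.302, 0.001]
ft_force: [0.1, 0.9, -0.3]
opening: 64.9
8.55 [ 440.07416679 -291.21285963  149.98583959] [-2.85576974e+00 -1.30243303e+00  8.42268321e-04] [-8.14018055e-01  1.47821770e-01  1.82959166e+00  4.45997223e-04
  1.16704264e+00 -9.91792862e-02]
3911 ((440.3494873046875, -292.4670104980469), (89.28756713867188, 27.55209732055664), 48.709564208984375) [21.3739525  27.32761416 28.76960334]
340 ((440.39208984375, -292.54559326171875), (91.38027954101562, 28.34690284729004), 48.63814926147461) [21.61626645 26.83152309 30.1020348 ]
```

View pics/w5.png

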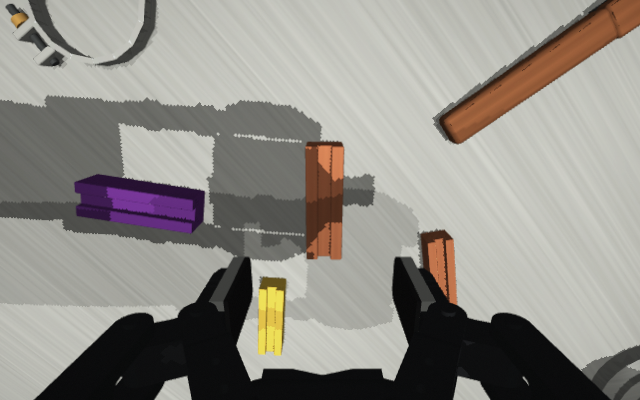

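```bash
python3 -m creep '[{"tx":0,"ty":0,"tz":40,"twist":0,"fingers":60},{"tx":0,"ty":0,"tz":80,"twist":0,"fingers":60},{"tx":0,"ty":0,"tz":110,"twist":0,"fingers":60},{"tx":0,"ty":0,"tz":122,"twist":0,"fingers":60},{"tx":0,"ty":0,"tz":123,"twist":0,"fingers":60},{"tx":0,"ty":0,"tz":123,"twist":0,"fingers":10},{"tx":0,"ty":0,"tz":123,"twist":0,"fingers":10},{"tx":0,"ty":0,"tz":123,"twist":0,"fingers":10},{"tx":0,"ty":0,"tz":123,"twist":0,"fingers":10},{"tx":0,"ty":0,"tz":123,"twist":0,"fingers":10},{"tx":0,"ty":0,"tz":123,"twist":0,"fingers":10}]' 100
python3 -m creep '[{"tx":0,"ty":0,"tz":-15,"twist":0,"fingers":10},{"tx":0,"ty":0,"tz":-55,"twist":0,"fingers":10},{"tx":0,"ty":0,"tz":-95,"twist":0,"fingers":10},{"tx":0,"ty":0,"tz":-100,"twist":0,"fingers":10},{"tx":0,"ty":0,"tz":-100,"twist":0,"fingers":10}]' 100
python3 - <<'E'
from cell import bot,camera
import cv2
s=bot.observe();print(s["t"],s["tool_pos"],s["ee_rot"])
cv2.imwrite("pics/w6.png",camera("wrist")["color"])
E
```

```text
t: 10.02
tool_pos: [441.3, -293.0, 30.0]
ee_rot: [2.857, 1.303, 0.001]
ft_force: [-1.2, 2.1, 6.3]
opening: 26.0
t: 10.65
tool_pos: [440.0, -291.8, 127.4]
ee_rot: [-2.857, -1.303, 0.001]
ft_force: [-0.1, 0.6, -5.7]
opening: 26.2
10.65 [ 439.98149075 -291.80777012  127.39757869] [-2.85723454e+00 -1.30297175e+00  7.06176842e-04]
```

View pics/w6.png

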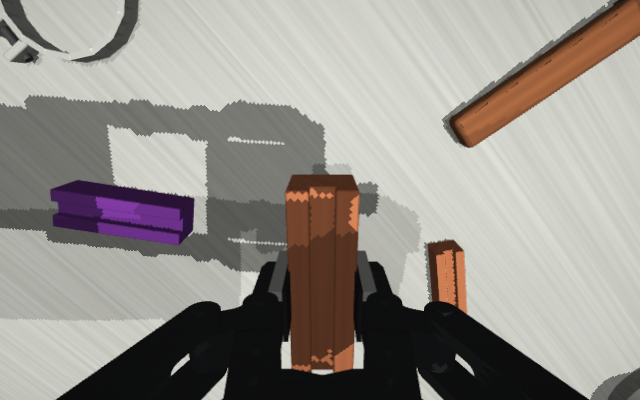

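```bash
python3 -m creep '[{"tx":25,"ty":-16,"tz":0,"twist":0.08,"fingers":10},{"tx":60,"ty":-38,"tz":0,"twist":0.17,"fingers":10},{"tx":98,"ty":-62,"tz":0,"twist":0.27,"fingers":10},{"tx":136,"ty":-87,"tz":0,"twist":0.37,"fingers":10},{"tx":174,"ty":-111,"tz":0,"twist":0.47,"fingers":10},{"tx":212,"ty":-135,"tz":0,"twist":0.57,"fingers":10},{"tx":250,"ty":-159,"tz":0,"twist":0.67,"fingers":10},{"tx":285,"ty":-181,"tz":0,"twist":0.74,"fingers":10},{"tx":310,"ty":-197,"tz":0,"twist":0.774,"fingers":10},{"tx":321,"ty":-204,"tz":0,"twist":0.774,"fingers":10},{"tx":321,"ty":-204,"tz":0,"twist":0.774,"fingers":10},{"tx":321,"ty":-204,"tz":0,"twist":0.774,"fingers":10}]' 100
python3 - <<'E'
from cell import bot,camera
from h import *
s=bot.observe();print(s["t"],s["tool_pos"],s["ee_rot"],s["ft_force"])
c=camera("wrist");cv2.imwrite("pics/w7.png",c["color"])
d=camera("scene");e=camera("side")
top([c,d,e],"pics/top7.png",400,720,20,250,1.8,125)
s=bot.observe();print(s["t"],s["tool_pos"],s["ee_rot"],s["ft_force"])
E
```

```text
t: 12.2
tool_pos: [496.6, 82.9, 127.7]
ee_rot: [3.139, 0.128, -0.002]
ft_force: [0.7, 0.2, -5.0]
opening: 25.7
12.2 [496.5927739   82.86626732 127.67828843] [ 3.13860914e+00  1.27607580e-01 -1.95319492e-03] [ 0.736951    0.21156119 -4.99053957]
12.35 [496.93381458  82.89107321 128.20326324] [ 3.13887989e+00  1.26514820e-01 -3.07349706e-04] [-0.67317907  0.32405929 -5.33823005]
```

View pics/top7.png

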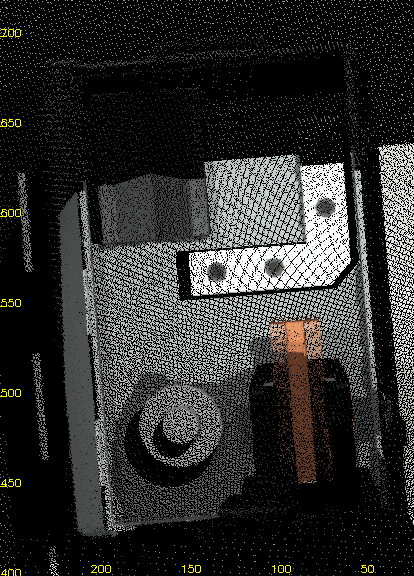

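View pics/w7.png

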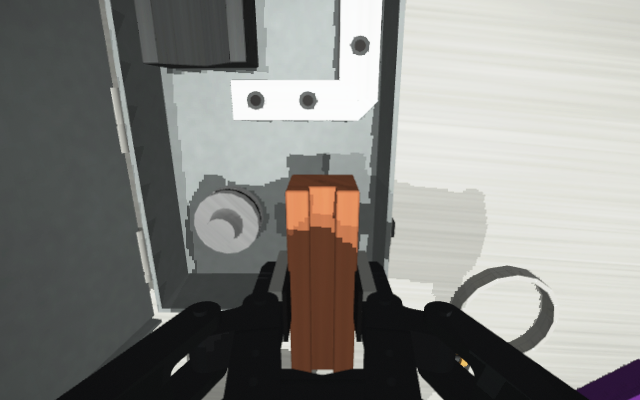

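```bash
python3 - <<'E'
from cell import bot,camera
from h import *
p=bot.observe()["tool_pos"]
a=np.deg2rad(-85.3);ty=np.array([np.cos(a),np.sin(a)]);tx=np.array([-np.sin(a),np.cos(a)])
for n in("wrist","side","scene"):
    W=cloud(camera(n)).reshape(-1,3);W=W[~np.isnan(W[:,0])]
    d=W[:,:2]-p[:2];Y=d@ty;X=d@tx;Z=W[:,2]-p[2]
    for lo in range(-30,80,10):
        q=(Z>lo)&(Z<lo+10)&(abs(Y)<80)&(abs(X)<45)
        if q.sum()>5: print(n,lo,q.sum(),np.percentile(Y[q],[1,99]).round(1))
E
```

```text
wrist -30 245 [-18.8  18.9]
wrist -20 712 [-25.7  26.1]
wrist -10 12984 [-21.9  22.2]
wrist 0 1011 [-25.9  26.3]
wrist 10 1682 [-33.4  33.9]
wrist 20 4617 [-45.5  45.8]
wrist 30 7753 [-49.1  49.5]
wrist 40 7435 [-54.3  54.8]
wrist 50 10256 [-58.8  59.1]
wrist 60 1530 [-21.3  21.4]
side -30 47 [ 9.3 20.2]
side -20 72 [-9.8 24.8]
side -10 166 [-15.4  25.6]
side 0 17 [-14.2  26.1]
side 20 19 [18.9 45.6]
side 30 14 [-10.2  49.9]
side 40 31 [-19.   55.5]
side 50 36 [-17.6  59.4]
side 60 37 [14.9 64.8]
side 70 68 [-11.8  65.4]
scene -30 6 [-18.2 -13.3]
scene -20 40 [-26.1  25.6]
scene -10 303 [-23.8  23.5]
scene 0 50 [-25.7  26.3]
scene 10 36 [-30.  38.]
scene 20 98 [-44.6  45. ]
scene 30 123 [-48.1  49.6]
scene 40 97 [-51.7  54.4]
scene 50 108 [-58.9  58.7]
scene 60 144 [-63.1  63.5]
scene 70 251 [-64.2  64.9]
```

```bash
python3 -m creep '[{"tx":7,"ty":-5,"tz":5,"twist":0,"fingers":10},{"tx":13,"ty":-10,"tz":20,"twist":0,"fingers":10},{"tx":13,"ty":-10,"tz":35,"twist":0,"fingers":10},{"tx":13,"ty":-10,"tz":50,"twist":0,"fingers":10},{"tx":13,"ty":-10,"tz":65,"twist":0,"fingers":10},{"tx":13,"ty":-10,"tz":77,"twist":0,"fingers":10},{"tx":13,"ty":-10,"tz":85,"twist":0,"fingers":10},{"tx":13,"ty":-10,"tz":90,"twist":0,"fingers":10},{"tx":13,"ty":-10,"tz":93,"twist":0,"fingers":10},{"tx":13,"ty":-10,"tz":94,"twist":0,"fingers":10},{"tx":13,"ty":-10,"tz":95,"twist":0,"fingers":10},{"tx":13,"ty":-10,"tz":95,"twist":0,"fingers":10}]' 100
```

```text
t: 14.0
tool_pos: [509.2, 94.8, 33.5]
ee_rot: [3.139, 0.128, 0.001]
ft_force: [0.7, 0.2, -6.2]
opening: 26.6
```

```bash
python3 -m creep '[{"tx":0,"ty":0,"tz":1,"twist":0,"fingers":10},{"tx":0,"ty":0,"tz":2,"twist":0,"fingers":10},{"tx":0,"ty":0,"tz":2,"twist":0,"fingers":10},{"tx":0,"ty":0,"tz":2,"twist":0,"fingers":29},{"tx":0,"ty":0,"tz":2,"twist":0,"fingers":32},{"tx":0,"ty":0,"tz":2,"twist":0,"fingers":35},{"tx":0,"ty":0,"tz":2,"twist":0,"fingers":35},{"tx":0,"ty":0,"tz":2,"twist":0,"fingers":35}]' 100
```

```text
t: 15.0
tool_pos: [509.1, 94.8, 31.3]
ee_rot: [-3.139, -0.128, -0.0]
ft_force: [-0.3, 0.6, -0.0]
opening: 35.1
```

```bash
python3 -m creep '[{"tx":0,"ty":0,"tz":-10,"twist":0,"fingers":35},{"tx":0,"ty":0,"tz":-40,"twist":0,"fingers":35},{"tx":0,"ty":0,"tz":-90,"twist":0,"fingers":10},{"tx":0,"ty":0,"tz":-145,"twist":0,"fingers":0},{"tx":0,"ty":0,"tz":-200,"twist":0,"fingers":0},{"tx":0,"ty":0,"tz":-250,"twist":0,"fingers":0},{"tx":0,"ty":0,"tz":-265,"twist":0,"fingers":0},{"tx":0,"ty":0,"tz":-265,"twist":0,"fingers":0}]' 60
python3 - <<'E'
from cell import bot,camera
from h import *
c=camera("wrist");cv2.imwrite("pics/w8.png",c["color"])
d=camera("scene");e=camera("side");np.savez("pics/scene8.npz",**d);np.savez("pics/side8.npz",**e);cv2.imwrite("pics/scene8.png",d["color"])
top([c,d,e],"pics/top8.png",400,720,20,250,1.8,80)
p=[558.9,123.05,.0813];a=p[2];ex=np.array([-np.sin(a),np.cos(a)]);ey=np.array([-np.cos(a),-np.sin(a)])
for q in (d,e):
    W=cloud(q).reshape(-1,3);D=W[:,:2]-p[:2];x=D@ex;y=D@ey
    m=(W[:,2]>75)&(W[:,2]<215)&(x>70)&(x<130)&(abs(y)<130)
    k=np.polyfit(W[m,2],x[m],1);print(m.sum(),k,np.pi/2+np.arctan(k[0]),np.percentile(W[(W[:,2]>75)&(x>85)&(x<150)&(abs(y)<140),2],99.5))
s=bot.observe();print(s["t"],s["tool_pos"],s["ee_rot"],s["opening"],s["joint_positions"])
E
```

```text
t: 16.0
tool_pos: [509.5, 94.8, 297.3]
ee_rot: [3.139, 0.128, 0.003]
ft_force: [0.6, 0.3, 0.5]
opening: 0.3
1693 [ 0.16969374 69.70673049] 1.7388888147160084 226.09413255185999
2891 [ 0.18109311 72.42309295] 1.7499478676708913 223.1193748662832
16.15 [508.0485945   94.85032851 294.05144907] [-3.13858936 -0.1283971   0.00633841] 0.19273419468660294 [-4.95582847e-02 -1.51547824e-02  1.70537761e+00  5.69722745e-06
  1.45542253e+00  1.43946462e+00]
```

View pics/w8.png

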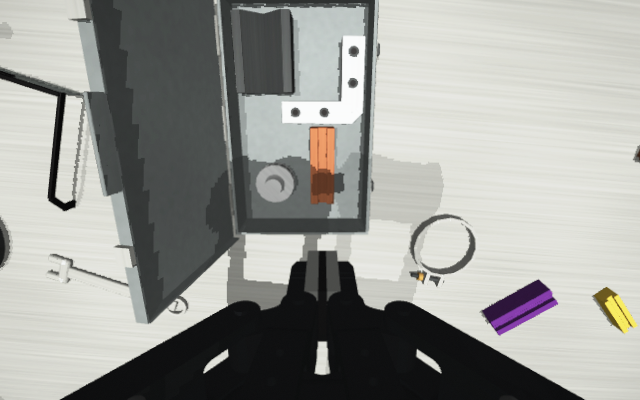

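View pics/scene8.png

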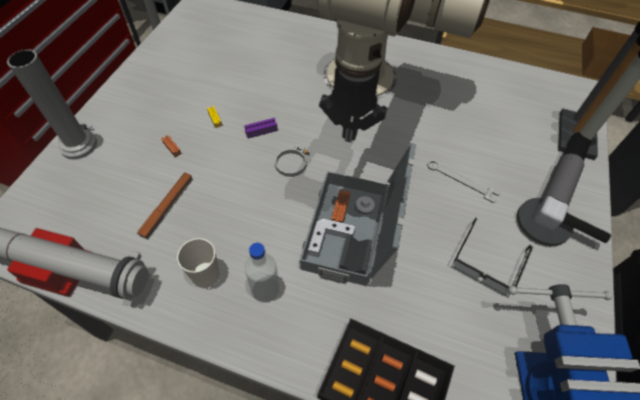

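View pics/top8.png

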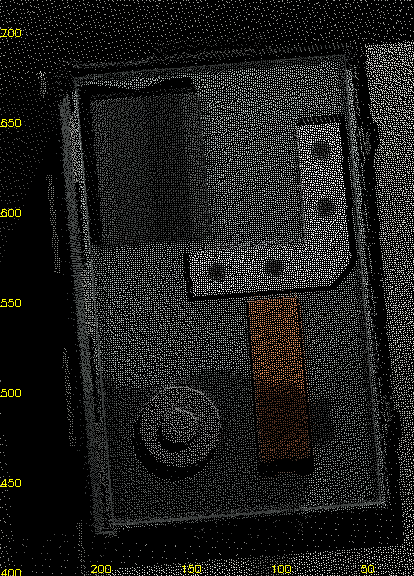

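```bash
python3 -m creep '[{"tx":-1,"ty":-20,"tz":0,"twist":-0.17,"fingers":0},{"tx":-2,"ty":-40,"tz":0,"twist":-0.35,"fingers":0},{"tx":-3,"ty":-65,"tz":0,"twist":-0.53,"fingers":0},{"tx":-4,"ty":-90,"tz":0,"twist":-0.71,"fingers":0},{"tx":-5,"ty":-115,"tz":0,"twist":-0.89,"fingers":0},{"tx":-6,"ty":-140,"tz":0,"twist":-1.07,"fingers":0},{"tx":-7,"ty":-160,"tz":0,"twist":-1.25,"fingers":0},{"tx":-8,"ty":-174,"tz":0,"twist":-1.43,"fingers":0},{"tx":-8,"ty":-174,"tz":0,"twist":-1.571,"fingers":0},{"tx":-8,"ty":-174,"tz":0,"twist":-1.571,"fingers":0},{"tx":-8,"ty":-174,"tz":0,"twist":-1.571,"fingers":0}]' 60
python3 - <<'E'
from cell import bot,camera
from h import *
s=bot.observe();print(s["t"],s["tool_pos"],s["ee_rot"],s["opening"],s["joint_positions"],s["ft_force"])
c=camera("scene");cv2.imwrite("pics/scene9.png",cv2.resize(c["color"][0:300,200:600],None,fx=1.6,fy=1.6))
E
```

```text
t: 17.52
tool_pos: [486.6, 267.3, 295.2]
ee_rot: [-2.131, -2.307, 0.003]
ft_force: [0.3, 0.3, 0.5]
opening: 0.2
17.525 [486.5648165  267.29193693 295.20048123] [-2.13087178 -2.30713046  0.00262382] 0.16699359011618017 [ 2.84658463e-01  8.39986371e-02  1.60138778e+00 -2.28460579e-05
  1.45814121e+00  2.05271236e-01] [0.32239779 0.32408314 0.51255419]
```

View pics/scene9.png

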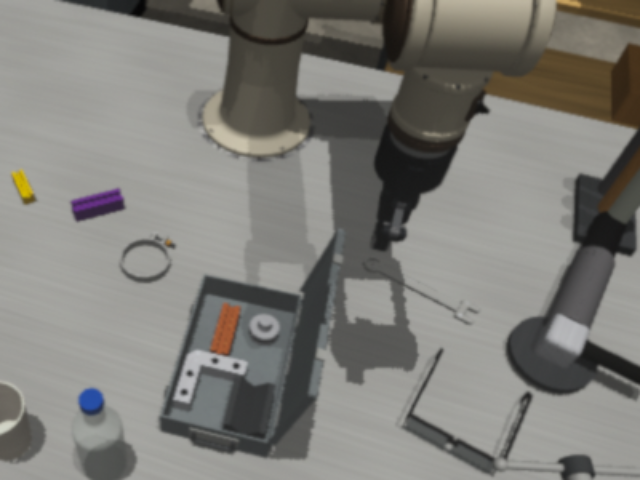

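```bash
python3 -m creep '[{"tx":0,"ty":0,"tz":35,"twist":0,"fingers":0},{"tx":0,"ty":0,"tz":70,"twist":0,"fingers":0},{"tx":0,"ty":0,"tz":99,"twist":0,"fingers":0},{"tx":0,"ty":0,"tz":99,"twist":0,"fingers":0},{"tx":-20,"ty":0,"tz":99,"twist":0,"fingers":0},{"tx":-35,"ty":0,"tz":99,"twist":0,"fingers":0},{"tx":-45,"ty":0,"tz":99,"twist":0,"fingers":0},{"tx":-55,"ty":0,"tz":99,"twist":0,"fingers":0},{"tx":-55,"ty":0,"tz":99,"twist":0,"fingers":0}]' 60
python3 - <<'E'
from cell import bot,camera
from h import *
s=bot.observe();print(s["t"],s["tool_pos"],s["ee_rot"],s["ft_force"])
c=camera("scene");cv2.imwrite("pics/scene10.png",cv2.resize(c["color"][0:300,200:600],None,fx=1.6,fy=1.6))
c=camera("side");cv2.imwrite("pics/side10.png",cv2.resize(c["color"][50:300,180:500],None,fx=2,fy=2))
E
```

```text
t: 18.7
tool_pos: [492.1, 211.5, 198.0]
ee_rot: [2.128, 2.308, -0.0]
ft_force: [0.1, -1.5, 4.1]
opening: -0.3
18.7 [492.05741297 211.50452098 197.96489631] [ 2.12837166e+00  2.30810575e+00 -8.30049203e-05] [ 0.07532712 -1.52160657  4.09829858]
```

View pics/scene10.png

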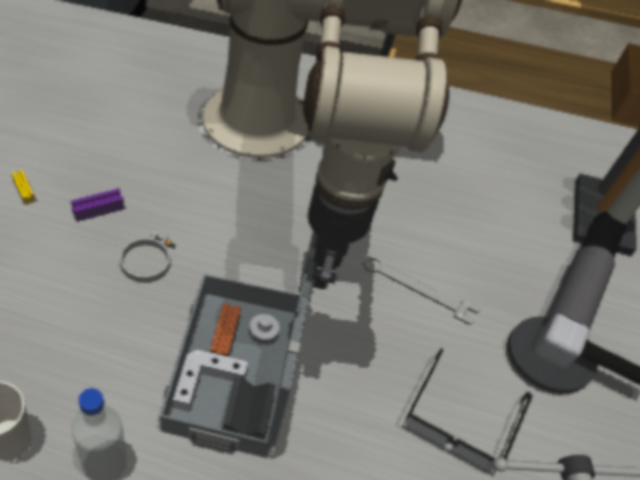

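View pics/side10.png

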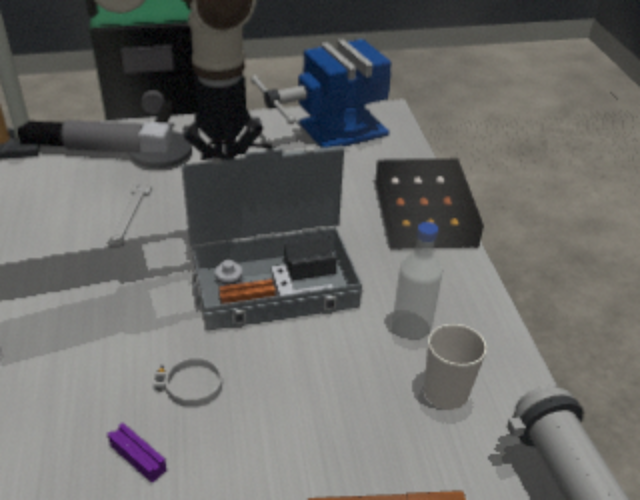

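```bash
python3 -m creep '[{"tx":-15,"ty":0,"tz":1,"twist":0,"fingers":0},{"tx":-31,"ty":0,"tz":3,"twist":0,"fingers":0},{"tx":-46,"ty":0,"tz":8,"twist":0,"fingers":0},{"tx":-60,"ty":0,"tz":14,"twist":0,"fingers":0},{"tx":-74,"ty":0,"tz":23,"twist":0,"fingers":0},{"tx":-86,"ty":0,"tz":32,"twist":0,"fingers":0},{"tx":-97,"ty":0,"tz":44,"twist":0,"fingers":0},{"tx":-106,"ty":0,"tz":57,"twist":0,"fingers":0},{"tx":-106,"ty":0,"tz":57,"twist":0,"fingers":0}]' 60
python3 - <<'E'
from cell import bot,camera
from h import *
s=bot.observe();print(s["t"],s["tool_pos"],s["ee_rot"],s["ft_force"])
c=camera("side");cv2.imwrite("pics/side11.png",cv2.resize(c["color"][50:300,180:500],None,fx=2,fy=2))
E
```

```text
t: 19.92
tool_pos: [499.3, 106.4, 138.7]
ee_rot: [-2.128, -2.308, 0.003]
ft_force: [-0.5, -0.2, -0.3]
opening: -0.1
19.925 [499.31265468 106.37758047 138.65682128] [-2.12847801 -2.30837329  0.00307144] [-0.49599779 -0.19585968 -0.2770014 ]
```

View pics/side11.png

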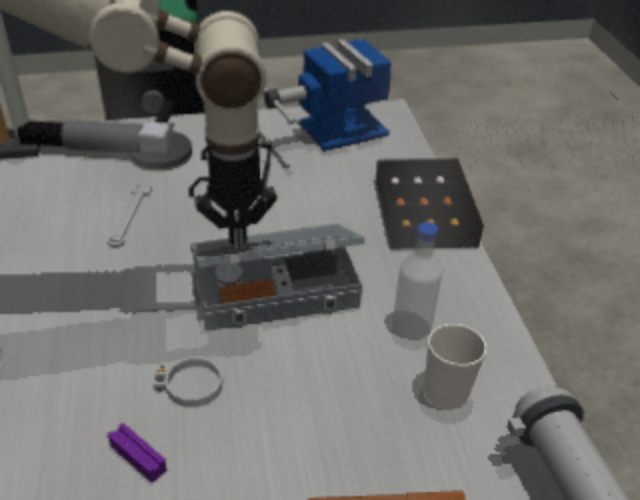

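```bash
python3 -m creep '[{"tx":-6,"ty":0,"tz":10,"twist":0,"fingers":0},{"tx":-10,"ty":0,"tz":19,"twist":0,"fingers":0},{"tx":-13,"ty":0,"tz":29,"twist":0,"fingers":0},{"tx":-15,"ty":0,"tz":38,"twist":0,"fingers":0},{"tx":-17,"ty":0,"tz":46,"twist":0,"fingers":0},{"tx":-18,"ty":0,"tz":52,"twist":0,"fingers":0},{"tx":-18,"ty":0,"tz":56,"twist":0,"fingers":0},{"tx":-18,"ty":0,"tz":58,"twist":0,"fingers":0},{"tx":-18,"ty":0,"tz":58,"twist":0,"fingers":0}]' 60
```

```text
t: 21.1
tool_pos: [501.3, 89.3, 82.1]
ee_rot: [-2.128, -2.31, 0.001]
ft_force: [-0.4, 0.3, 0.7]
opening: 0.1
```

```bash
python3 -m creep '[{"tx":0,"ty":0,"tz":1,"twist":0,"fingers":0},{"tx":0,"ty":0,"tz":2,"twist":0,"fingers":0},{"tx":0,"ty":0,"tz":2,"twist":0,"fingers":0}]' 60
python3 -m creep '[{"tx":0,"ty":0,"tz":1,"twist":0,"fingers":0},{"tx":0,"ty":0,"tz":1,"twist":0,"fingers":0}]' 60
```

```text
t: 21.48
tool_pos: [501.6, 89.3, 81.0]
ee_rot: [-2.128, -2.311, 0.0]
ft_force: [-2.3, -0.2, 6.3]
opening: 0.2
t: 21.72
tool_pos: [501.7, 89.3, 81.0]
ee_rot: [-2.128, -2.311, 0.001]
ft_force: [-7.6, -0.3, 13.8]
opening: 0.1
```

```bash
python3 -m creep '[{"tx":0,"ty":0,"tz":0,"twist":0,"fingers":0},{"tx":0,"ty":0,"tz":-20,"twist":0,"fingers":0},{"tx":0,"ty":0,"tz":-60,"twist":0,"fingers":0},{"tx":0,"ty":0,"tz":-120,"twist":0,"fingers":0},{"tx":0,"ty":0,"tz":-180,"twist":0,"fingers":0},{"tx":0,"ty":0,"tz":-230,"twist":0,"fingers":0},{"tx":0,"ty":0,"tz":-230,"twist":0,"fingers":0}]' 60
python3 - <<'E'
from cell import bot,camera
from h import *
p=[558.9,123.05,.0813];a=p[2];ex=np.array([-np.sin(a),np.cos(a)]);ey=np.array([-np.cos(a),-np.sin(a)])
for n in("wrist","scene","side"):
    c=camera(n);cv2.imwrite(f"pics/{n}12.png",c["color"]);W=cloud(c).reshape(-1,3);D=W[:,:2]-p[:2];x=D@ex;y=D@ey
    m=(W[:,2]>45)&(W[:,2]<85)&(abs(x)<70)&(abs(y)<120)
    if m.sum()>100:
        k=np.polyfit(x[m],W[m,2],1);print(n,m.sum(),"slope",k,np.percentile(W[m,2],[5,50,95]))
s=bot.observe();print(s["t"],s["tool_pos"],s["ft_force"])
E
```

```text
t: 22.6
tool_pos: [503.9, 89.1, 314.7]
ee_rot: [2.123, 2.305, 0.01]
ft_force: [-0.6, -0.6, -0.6]
opening: 0.1
wrist 26927 slope [-4.46466523e-04  5.65396740e+01] [54.97076984 56.56302298 58.03125581]
scene 5294 slope [-1.14814789e-03  5.66683927e+01] [53.95951979 56.68964096 59.27116934]
side 1973 slope [2.95516390e-03 5.67883842e+01] [54.12126406 56.77105867 59.57161124]
22.75 [500.98098256  89.22107939 307.9360085 ] [ 0.81683124 -0.18587407 -1.23636712]
```

View pics/scene12.png

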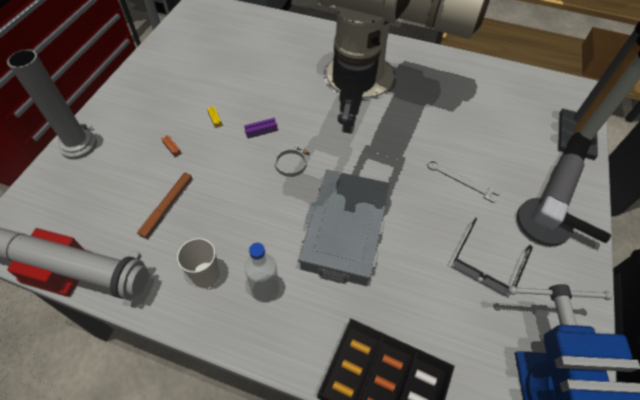

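View pics/side12.png

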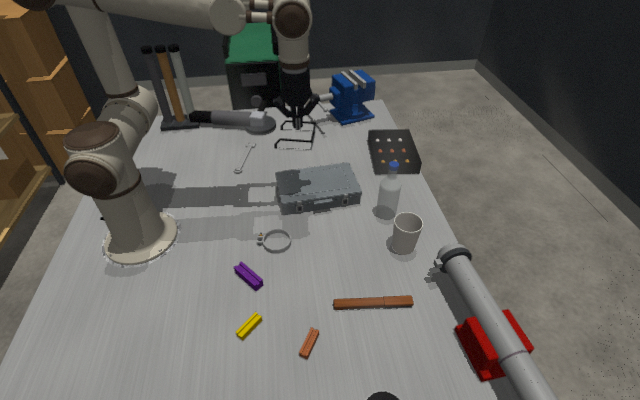

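Lid is flat at 56.5 mm (slope about 0), all bench items are where they started, and the arm is clear. Handing in.

```bash
python3 -c "
from cell import bot
print(bot.hand_in())"
```

```text
the job is handed in; nothing more can be done
None
```

The kit is packed and the job handed in at about 23 s, but `hand_in` gave no verdict, so only my own checks back this up. The corner square and the copper bar were both lowered in and released while touching the floor, with the lid still open. I then pushed the lid down along its arc until it bottomed out.

- **Parts:** Seen from above before closing, the square, bar, V-block and plug all lay apart from one another. Nothing in the box reached the rim.
- **Lid:** Its top measured about 56.6 mm all over, against 56 mm expected. The slope was 0.003 rad or less in all three cameras, where 0.03 is allowed.
- **Other items:** The things on the bench look unmoved in the before and after pictures. I did not measure each one. The arm ended clear, with the tool about 308 mm up.
- **Corrections and forces:** I moved the bar's spot about 16 mm before lowering it, because the gripper linkage would have come too close to the box wall. The highest force I read was about 16 N, when the lid bottomed out. No check failed; the scene camera read about 4 mm off the other two in x, so I used those.

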